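Squeeze a glue-up with a clamping caul and three clicks of the lever

TASK

Lay the dark wooden caul on its narrow edge across the two rails of the glue-up jig, in the gap between the steel pad and the panel, and let go of it. Then swing the click lever by its knob anticlockwise (seen from above) exactly three clicks from rest, never a fourth, so that the pad squeezes the caul against the panel, and hold it there: the lever springs back when released, so finish with the gripper still holding the knob. Leave the mallet, offcut and glue bottle where they are.

Things in the scene. Friction and masses are not known exactly. Their poses are not given: they have to be found in the camera images.
- jig: Glue-up jig fixed on the bench. Frame: origin at its underside, z up, x = the way the pad presses. Plywood base x -155..135, y +-125, 18 mm thick. Two rails along x at y = +-75, 20 mm wide, x -30..135, tops at z 40. Fence at x 115..135, top z 75. Grey spindle bracket at x -55, top z 68. Panel near face at x 54, pad face at x 19 with the lever at rest. (mm)
- gap (a point): Middle of the 35 mm gap between pad (lever at rest) and panel, midway between the two rails, at the height of the rail tops: jig x 36.5, y 0, z 40 mm. The origin of the 24 mm thick caul belongs here; axes as the jig's.
- panel: Loose panel of two boards being glued edge to edge: 60 (x) x 200 (y) x 18 mm (z), 0.25 kg; origin at the centre of its underside, axes as the jig's. It lies on the rails, top at z = 58 mm in the jig frame, about 1 mm from the fence, and stays there.
- caul: Loose dark hardwood bar (the caul): 24 mm thick (x), 220 long (y), 48 high (z), about 0.17 kg; origin at the centre of its underside. Starts on its narrow edge on the bench, left or right of the jig; ends same way up on the rails, length along the jig's y, centred to 30 mm. Grasp it across the 24 mm, mid-length, near its top: on the rails its top is at z 88 mm, 30 mm above the panel.
- pad: Dark steel pad on the spindle: 12 x 60 x 16 mm, origin at the centre of its pressing face, 51 mm above the bench, facing the jig's +x. The lever drives it along the jig's +x, 30 mm per rad of lever. It is sprung: 3 N at first touch, 0.8 N more per mm of squeeze, 25 mm of give.
- lever (a joint): Click lever angle (rad): 0 at rest on its stop, up to 1.0; grows anticlockwise seen from above, the clamping direction. A return spring pushes back 6 N at the knob at rest, 8 N at the third click, plus 1 to 3 N from the pad: let go, it springs back. Clicks are 0.17 rad (20 mm at the knob) apart; the first crest lies between 0.08 and 0.22 rad. Five clicks in all.
- pivot (a point): The lever's pivot axis (upright), at bench level: jig x -115, y 0. The knob circles it at 115 mm radius; at lever value q the knob is at jig x = -115 + 115 sin(q - 0.55), y = -115 cos(q - 0.55) mm, so it starts on the jig's -x, -y corner and swings towards +x.
- knob: Upright black cylindrical knob on the lever's end, free to spin: 24 mm across, standing from 59 to 107 mm above the bench; origin on its axis at 57 mm height. Grip it from above across its diameter. At each click the push along its path rises 3 to 4 N before the crest, then falls 5 to 6 N as a sprung ball drops into the notch.
- clickplate: Ribbed steel plate under the lever, still during the work but set at a different angle each time (+-0.07 rad), which shifts all clicks. Origin on the pivot at bench level, z up; x axis along the lever arm when it is mid third notch. Rib crests at bearings -0.425, -0.255, -0.085, 0.085, 0.255 rad from x. At the third click the knob is at y = 0, crests at y = -10 and 10 mm.
- mallet: Bystander: mallet with an orange head (64 mm across, 100 mm long) and a dark handle, 260 mm long, lying on the other side of the jig from the caul; origin near its middle, on the bench.
- offcut: Bystander: pale wood offcut 120 x 60 x 35 mm on the bench beyond the jig; origin at the centre of its underside.
- glue: Bystander: white glue bottle 60 mm across, 150 mm tall, standing beyond the jig; origin at the centre of its underside.
Not all that is in view belongs to the job. Leave any purple or red look-alike of the panel alone.

How it is judged:
By the outcome, as a careful person would: the job done as asked, in the order asked, and still so for the second after the job is handed in, while the arm keeps its last pose, push and grip.
It also fails if it takes over 72 s, if anything falls off the work surface, if the arm or the gripper's body presses on something with over 40 N, if the wrist force passes 120 N, or if a joint passes its speed limit or range.

ROBOT

A 6-joint arm with a two-finger parallel gripper is mounted at the origin on the work surface. World frame = base frame: x ahead of the robot, y to its left, z up, the work surface at z = 0. Lengths are in m, angles in rad, forces in N, time in s.
With the tool pointing down it reaches from about 0.325 to 0.875 m from the base axis. Payload 4.4 kg.
Tool frame: the origin (TCP) lies midway between the tips of the shut fingers; the grasp point (between the pads) lies 19 mm behind it; x points along the fingers, y is the direction in which the jaws open and shut, and the axes are right-handed (so a half turn about x gives the same grasp; the last joint's range is limited). The gripper opens to 85 mm and grips with 20 to 120 N. Pads are 22 mm wide; open, the fingers measure 114 mm over their backs; the gripper's body (76 mm by 85 mm) begins 54 mm behind the grasp point. The pads swing forward as they close: fully open they stand 13 mm farther back than shut.
Start: joints at [-1.429, 0.207, 1.542, -0, 1.393, -0.15], TCP at [0.166, -0.551, 0.231] pointing down, gripper open.
Joint ranges: [-2.73, 2.73], [-0.86, 2.22], [0.23, 2.46], [-1.11, 4.25], [0.08, 2.63], [-2.82, 2.82]. Speed limits (rad/s): [2.79, 2.79, 3.14, 3.14, 3.14, 3.14].

INTERFACE

Orientations are given as a rotation vector (axis times angle).
In Python, from station import robot gives the robot as it stands.
- The arm moves only by the shell command python3 -m pendant 'ROWS' [FORCE]. ROWS is JSON, a list of rows, each an object of numbers: "wx", "wy", "wz": the turn, a rotation vector about the tool's x, y, z in rad; "tx", "ty", "tz": the shift along the tool's x, y, z in cm; "hand": the opening, from 0 (shut) to 1 (fully open). A call has exactly 10 rows; each row is the pose to reach, as a shift and turn from the pose measured when the call began, along the tool's axes at that moment; what a row does not reach only later rows make up. A row lasts 1/12 s, in which the tool goes at most 41.7 mm and 7.16 degrees, less where a joint would pass 70% of its speed; a pose out of reach is approached as far as the arm can. A call with a gripper value outside its range is refused whole. The fingers move at their own pace and stop on an object; FORCE is the grip in N (left out, the last holds). Time passes only in rows, so rows that repeat a pose let the fingers close, or fill a call up. It gives the time, the measured TCP pose, the force and the opening at its end, in the units of the state.
- robot.sense(): the state, without advancing time (a new reading comes with each control period).
- robot.camera(name): name is "scene" or "top"; returns a dict with "pixels" (384x512x3 uint8, red, green, blue), "K" (3x3 intrinsics, pixels), "position" and "attitude" of the camera in the world. Camera axes: x right, y up, looking along -z (the intrinsics and any distortion apply to the point x, -y, -z); pixel columns grow to the right and rows downward; lengths in m; the calibration is good to about 2 mm. A picture is of the moment at which its call begins. There is no depth.
- robot.close_job(): hands the job in, once; it reports no verdict.
The state is a dict: "time_s": time; "joint_positions": joint angles; "qd": joint speeds; "joint_torque": joint torques, N m; "ee_pos": TCP position; "tcp_rot": TCP orientation; "wrist_force": force on the tool from outside, world axes, zero at the start; "ft_torque": the same for the moment, N m; "width": finger opening in m.
Only numpy, scipy, OpenCV 4.12 (cv2) and the standard library are available. Lean on these libraries where they do the work, as an engineer would, in place of code of your own. Each camera call takes 0.05 s, during which the arm holds its last target. There are 200 camera calls.

## Working session

There is one attempt and no reset: what is moved stays moved. The work goes in short steps, Python scripts to look and compute and a shell command to move; the robot and the scene stay as the last step left them, time stands still between calls to the robot, and variables do not carry over. Pictures are saved under pics/ and viewed, about 8 in all and at most 12, crops included, and the job is handed in when it is done.

```bash
mkdir -p pics; ls
python3 - <<'E'
from station import robot
import cv2,numpy as np
s=robot.sense();print(s)
for n in("scene","top"):
    c=robot.camera(n);cv2.imwrite(f"pics/{n}0.png",c["pixels"][:,:,::-1]);print({k:v for k,v in c.items() if k!="pixels"})
E
```

```text
pics
{'time_s': 0.0, 'joint_positions': array([-1.42850939e+00,  2.07432641e-01,  1.54298643e+00,  4.32352048e-05,
        1.39347925e+00, -1.50488648e-01]), 'qd': array([ 6.79450936e-04,  1.47330593e-05, -3.56072752e-04,  2.73139747e-04,
       -5.27309145e-05, -1.21026516e-03]), 'joint_torque': array([ 2.43338152e-03, -3.83031607e+01, -2.91592973e+01, -5.01879114e-06,
        1.04126244e-02,  2.07231915e-05]), 'ee_pos': array([ 0.1658502 , -0.54976513,  0.23010317]), 'tcp_rot': array([ 2.06516344,  0.30688303, -2.06505488]), 'wrist_force': array([0.52433548, 0.3669313 , 0.1984514 ]), 'ft_torque': array([ 0.0365711 , -0.00913217, -0.07434144]), 'width': 0.08539685947961816}
{'K': array([[384.43056955,   0.        , 249.18771298],
       [  0.        , 384.43056955, 185.17195479],
       [  0.        ,   0.        ,   1.        ]]), 'position': array([1.19934376, 0.43932688, 0.57011723]), 'attitude': array([0.56250856, 1.04626957, 1.93177371])}
{'K': array([[409.08802074,   0.        , 251.41112813],
       [  0.        , 409.08802074, 198.86234272],
       [  0.        ,   0.        ,   1.        ]]), 'position': array([0.42516302, 0.00323397, 1.34201242]), 'attitude': array([ 0.0759443 , -0.08215625, -1.54438018])}
```

View pics/top0.png

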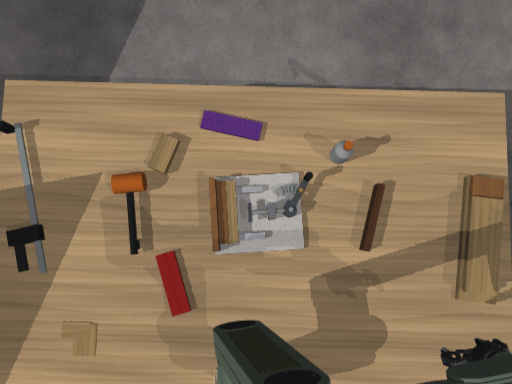

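View pics/scene0.png

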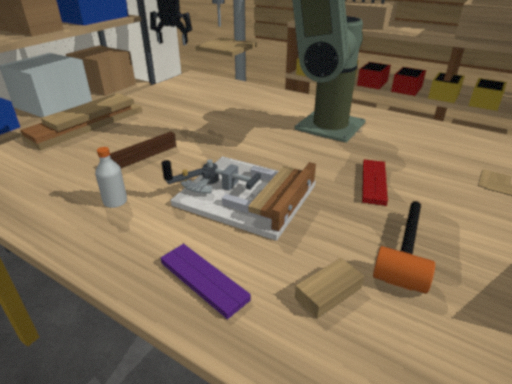

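Candidates for the caul are the dark brown bar (372,217), purple bar (231,125), red bar (173,283), the fence and panel on the jig (215–233,212), and the mallet handle (133,222). The dark bar at (372,217) fits the description. I'll check it and the jig in one close crop.

```bash
cat > h.py <<'E'
import numpy as np,cv2
from scipy.spatial.transform import Rotation as R
from station import robot
def back(c,uv,z):
    uv=np.atleast_2d(np.array(uv,float));K=c["K"]
    d=np.c_[(uv[:,0]-K[0,2])/K[0,0],-(uv[:,1]-K[1,2])/K[1,1],-np.ones(len(uv))]
    d=R.from_rotvec(c["attitude"]).apply(d);p=np.array(c["position"])
    return p+d*((z-p[2])/d[:,2])[:,None]
def proj(c,P):
    q=R.from_rotvec(c["attitude"]).inv().apply(np.atleast_2d(P)-c["position"]);K=c["K"]
    return np.c_[K[0,0]*q[:,0]/-q[:,2]+K[0,2],K[1,1]*q[:,1]/q[:,2]*1+K[1,2]] if 0 else np.c_[K[0,0]*q[:,0]/-q[:,2]+K[0,2],K[1,1]*(-q[:,1])/-q[:,2]+K[1,2]]
def crop(c,x0,y0,x1,y1,k,name):
    cv2.imwrite(name,cv2.resize(c["pixels"][y0:y1,x0:x1,::-1],None,fx=k,fy=k,interpolation=cv2.INTER_CUBIC))
E
python3 - <<'E'
from h import *
c=robot.camera("top");crop(c,200,155,400,275,4,"pics/c1.png")
hsv=cv2.cvtColor(c["pixels"],cv2.COLOR_RGB2HSV)
m=c["pixels"].astype(int)
# caul: dark brown
roi=np.zeros(m.shape[:2],bool);roi[170:260,350:400]=1
mk=(roi&(m.sum(2)<170)).astype(np.uint8)
n,l,st,ce=cv2.connectedComponentsWithStats(mk);i=1+st[1:,4].argmax()
r=cv2.minAreaRect(np.argwhere(l==i)[:,::-1].astype(np.float32));print(r,st[i])
b=cv2.boxPoints(r);print(b,back(c,b,.048),back(c,[r[0]],.048))
E
```

```text
((371.6837158203125, 216.81016540527344), (10.48757553100586, 68.13526916503906), 13.091893196105957) [360 184  24  67 694]
[[358.85947 248.80452]
 [374.293   182.44023]
 [384.50797 184.81581]
 [369.07443 251.1801 ]] [[ 0.40707358 -0.34198693  0.048     ]
 [ 0.61903875 -0.39176196  0.048     ]
 [ 0.61220543 -0.42440739  0.048     ]
 [ 0.40044841 -0.37411814  0.048     ]] [[ 0.50881256 -0.3828649   0.048     ]]
```

View pics/c1.png

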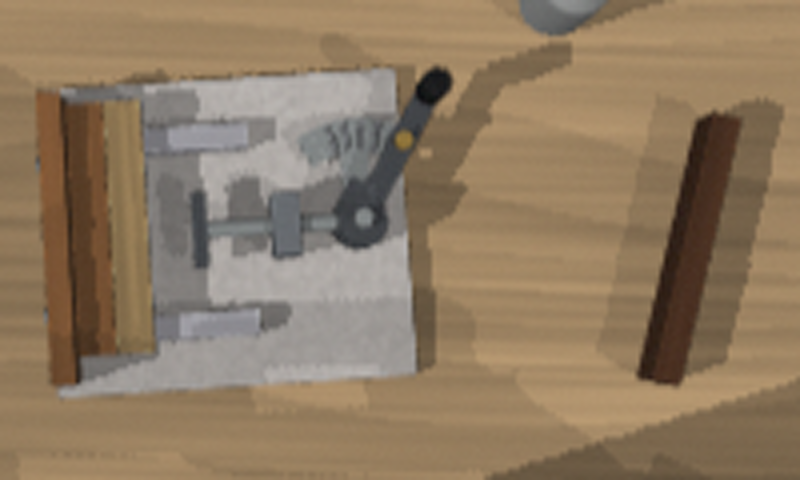

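```bash
cat >> h.py <<'E'
def jig2w(j,P):
    P=np.atleast_2d(P)/1000.;cs,sn=np.cos(j[2]),np.sin(j[2])
    return np.c_[j[0]+cs*P[:,0]-sn*P[:,1],j[1]+sn*P[:,0]+cs*P[:,1],P[:,2]]
E
python3 - <<'E'
from h import *
from scipy.optimize import least_squares
c=robot.camera("top")
P=np.array([(-155,-125,18),(-155,125,18),(135,125,18),(54,-100,58),(54,100,58),(-175.1,-98,107),(19,-30,59),(19,30,59),(-30,-85,40),(-30,-65,40),(-30,65,40),(-30,85,40)],float)
u=np.array([(395,68),(415,372),(62,397),(140,100),(153,352),(437,80),(192,192),(196,268),(248,122),(248,147),(260,309),(262,333)],float)/4+[200,155]
f=lambda j:(proj(c,jig2w(j,P))-u).ravel()
s=least_squares(f,[.5,-.05,1.57],loss="soft_l1");j=s.x;print(j,f(j).reshape(-1,2).round(1))
np.save("jig.npy",j)
print("gap",jig2w(j,(36.5,0,40)),"pivot",jig2w(j,(-115,0,0)),"knob",jig2w(j,(-175.1,-98,57)),"knob from px",back(c,[(437/4+200,175)],.107))
# caul
top=np.array([(708,115),(740,118),(682,384),(655,380)],float)/4+[200,155]
b=back(c,top,.048);print(b,b.mean(0)); d=b[0]+b[1]-b[2]-b[3];print("caul angle of length",np.arctan2(d[1],d[0]),"jig y dir",j[2]+np.pi/2)
r=R.from_rotvec(robot.sense()["tcp_rot"]);print(r.as_matrix().round(3))
E
```

```text
[ 0.51486061 -0.00998501  1.65788737] [[ 0.1 -0.3]
 [ 0.8  0.3]
 [-1.  -0.2]
 [ 0.2  1.4]
 [ 0.7  1.8]
 [ 0.3  0.1]
 [-0.4 -0.4]
 [-0.3 -0.4]
 [-0.2 -0.3]
 [ 0.2 -0.4]
 [-0.2 -0.3]
 [-0.2  0. ]]
gap [[0.51168581 0.02637665 0.04      ]] pivot [[ 0.52486343 -0.12454916  0.        ]] knob [[ 0.62771956 -0.17589724  0.057     ]] knob from px [[ 0.6280805  -0.17493766  0.107     ]]
[[ 0.61503216 -0.40040231  0.048     ]
 [ 0.61326414 -0.42599052  0.048     ]
 [ 0.40112075 -0.37860738  0.048     ]
 [ 0.40371944 -0.3573732   0.048     ]] [ 0.50828412 -0.39059335  0.048     ]
caul angle of length -0.21035186272818776 jig y dir 3.228683697880937
[[-0.     0.289 -0.957]
 [ 0.001 -0.957 -0.289]
 [-1.    -0.001 -0.   ]]
```

The crop confirms the dark bar, with its top face centred at pixel (374,217). It also shows the jig, with the knob at (309,175) and the jig's +x pointing image-left. The jig fit residuals are mostly under 1 px, and the knob measured directly agrees with the fit to within 1 mm. The caul measures 215 x 24 mm, which fits the given size. Moving above it.

```bash
cat >> h.py <<'E'
def togo(p,yaw):
    s=robot.sense();r=R.from_rotvec(s["tcp_rot"])
    y=np.array([np.cos(yaw),np.sin(yaw),0]);x=np.array([0,0,-1.]);g=R.from_matrix(np.c_[x,y,np.cross(x,y)])
    print("t_cm",(r.inv().apply(np.array(p)-s["ee_pos"])*100).round(2),"w",(r.inv()*g).as_rotvec().round(3),"yaw",np.arctan2(r.as_matrix()[1,1],r.as_matrix()[0,1]).round(3),"pos",s["ee_pos"].round(4),"F",s["wrist_force"].round(1),"width",round(s["width"],4),"t",s["time_s"],"j",s["joint_positions"].round(2))
E
python3 -m pendant '[{"tz":-3,"wx":0.05,"hand":1},{"tz":-7,"tx":1,"wx":0.1,"ty":-0.5,"hand":1},{"tz":-11,"tx":2,"wx":0.15,"ty":-1,"hand":1},{"tz":-15,"tx":3,"wx":0.2,"ty":-1.5,"hand":1},{"tz":-19,"tx":4,"wx":0.27,"ty":-2,"hand":1},{"tz":-23,"tx":5,"wx":0.34,"ty":-3,"hand":1},{"tz":-27,"tx":6,"wx":0.4,"ty":-3.5,"hand":1},{"tz":-31,"tx":8,"wx":0.45,"ty":-4.5,"hand":1},{"tz":-35,"tx":10,"wx":0.5,"ty":-5,"hand":1},{"tz":-37.3,"tx":11,"wx":0.503,"ty":-5.3,"hand":1}]' 60
python3 - <<'E'
from h import *
togo((.508,-.3905,.023),-1.781)
c=robot.camera("top");crop(c,310,150,440,270,5,"pics/c2.png")
E
```

```text
t_cm [ 20.77  -5.37 -37.35] w [0.503 0.    0.002] yaw -1.278 pos [ 0.1659 -0.55    0.2305] F [ 0.7 -0.7  0.3] width 0.0854 t 0.2 j [-1.43  0.21  1.54  0.    1.39 -0.15]validation failed for argument at $[0]...
```

View pics/c2.png

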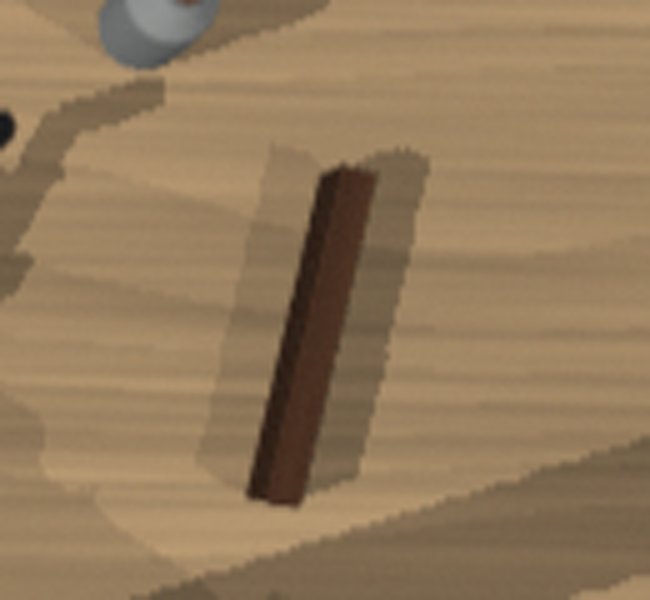

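The move was refused and the arm stayed put. The view shows only the caul, unmoved. Each row probably needs all seven keys.

```bash
python3 -m pendant '[{"wx":0.05,"wy":0,"wz":0,"tx":0,"ty":0,"tz":-3,"hand":1},{"wx":0.1,"wy":0,"wz":0,"tx":1,"ty":-0.5,"tz":-7,"hand":1},{"wx":0.15,"wy":0,"wz":0,"tx":2,"ty":-1,"tz":-11,"hand":1},{"wx":0.2,"wy":0,"wz":0,"tx":3,"ty":-1.5,"tz":-15,"hand":1},{"wx":0.27,"wy":0,"wz":0,"tx":4,"ty":-2,"tz":-19,"hand":1},{"wx":0.34,"wy":0,"wz":0,"tx":5,"ty":-3,"tz":-23,"hand":1},{"wx":0.4,"wy":0,"wz":0,"tx":6,"ty":-3.5,"tz":-27,"hand":1},{"wx":0.45,"wy":0,"wz":0,"tx":8,"ty":-4.5,"tz":-31,"hand":1},{"wx":0.5,"wy":0,"wz":0,"tx":10,"ty":-5,"tz":-35,"hand":1},{"wx":0.503,"wy":0,"wz":0,"tx":11,"ty":-5.4,"tz":-37.3,"hand":1}]' 60
python3 - <<'E'
from h import *
togo((.508,-.3905,.023),-1.781)
c=robot.camera("scene");crop(c,40,60,240,210,4,"pics/c3.png")
E
```

```text
time_s: 1.08
ee_pos: [0.5093, -0.3885, 0.1192]
tcp_rot: [-2.108, 0.22, 2.11]
wrist_force: [0.2, -1.3, 0.2]
width: 0.0856
t_cm [9.62 0.25 0.07] w [-0.     0.001  0.002] yaw -1.781 pos [ 0.5093 -0.3885  0.1192] F [ 0.2 -1.3  0.2] width 0.0856 t 1.0833 j [-0.79  0.45  1.47  0.    1.23  0.99]
```

View pics/c3.png

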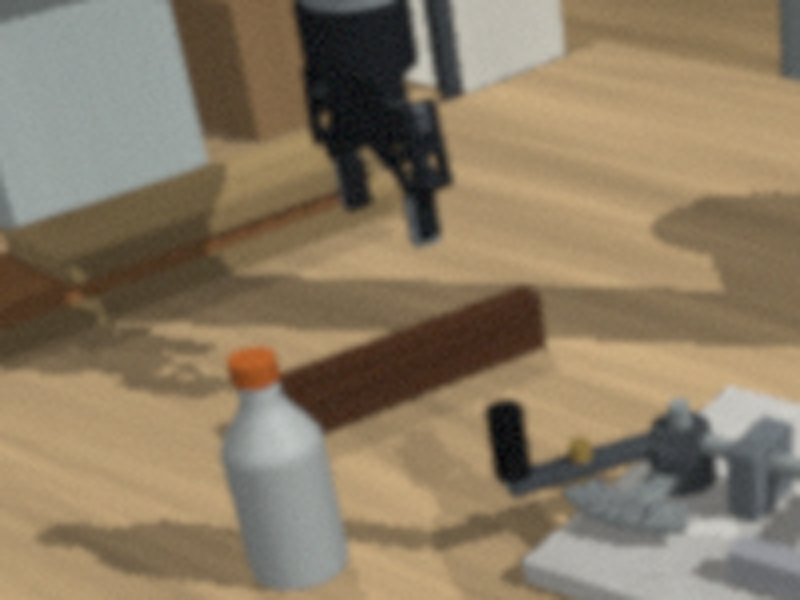

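The gripper (fingers at about 145,113 in full-frame pixels) straddles the caul near mid-length. Descending.

```bash
python3 -m pendant '[{"wx":0,"wy":0,"wz":0,"tx":1.2,"ty":0.2,"tz":0,"hand":1},{"wx":0,"wy":0,"wz":0,"tx":2.4,"ty":0.25,"tz":0.05,"hand":1},{"wx":0,"wy":0,"wz":0,"tx":3.6,"ty":0.25,"tz":0.05,"hand":1},{"wx":0,"wy":0,"wz":0,"tx":4.8,"ty":0.25,"tz":0.05,"hand":1},{"wx":0,"wy":0,"wz":0,"tx":6,"ty":0.25,"tz":0.05,"hand":1},{"wx":0,"wy":0,"wz":0,"tx":7.2,"ty":0.25,"tz":0.05,"hand":1},{"wx":0,"wy":0,"wz":0,"tx":8.2,"ty":0.25,"tz":0.05,"hand":1},{"wx":0,"wy":0,"wz":0,"tx":9,"ty":0.25,"tz":0.05,"hand":1},{"wx":0,"wy":0,"wz":0,"tx":9.6,"ty":0.25,"tz":0.05,"hand":1},{"wx":0,"wy":0,"wz":0,"tx":9.6,"ty":0.25,"tz":0.05,"hand":1}]' 60
python3 -m pendant '[{"wx":0,"wy":0,"wz":0,"tx":0,"ty":0,"tz":0,"hand":0.6},{"wx":0,"wy":0,"wz":0,"tx":0,"ty":0,"tz":0,"hand":0.4},{"wx":0,"wy":0,"wz":0,"tx":0,"ty":0,"tz":0,"hand":0.2},{"wx":0,"wy":0,"wz":0,"tx":0,"ty":0,"tz":0,"hand":0},{"wx":0,"wy":0,"wz":0,"tx":0,"ty":0,"tz":0,"hand":0},{"wx":0,"wy":0,"wz":0,"tx":0,"ty":0,"tz":0,"hand":0},{"wx":0,"wy":0,"wz":0,"tx":0,"ty":0,"tz":0,"hand":0},{"wx":0,"wy":0,"wz":0,"tx":0,"ty":0,"tz":0,"hand":0},{"wx":0,"wy":0,"wz":0,"tx":0,"ty":0,"tz":0,"hand":0},{"wx":0,"wy":0,"wz":0,"tx":0,"ty":0,"tz":0,"hand":0}]' 60
python3 - <<'E'
from h import *
j=np.load("jig.npy");p=jig2w(j,(36.5,0,0))[0]
togo((p[0],p[1],.175),j[2]-np.pi)
E
```

```text
time_s: 1.97
ee_pos: [0.5104, -0.3852, 0.0183]
tcp_rot: [-2.105, 0.208, 2.112]
wrist_force: [-0.5, 0.4, -0.1]
width: 0.0855
time_s: 2.8
ee_pos: [0.511, -0.3859, 0.0193]
tcp_rot: [-2.108, 0.21, 2.111]
wrist_force: [-0.5, -0.1, 5.0]
width: 0.0227
t_cm [-15.24 -40.48   8.41] w [-0.293  0.001  0.008] yaw -1.777 pos [ 0.511  -0.3859  0.0193] F [-0.5 -0.1  5. ] width 0.0227 t 2.8 j [-0.78  0.58  1.51  0.01  1.06  0.99]
```

Gripped, but the TCP is about 4 mm lower than wanted. I need tip clearance above the panel and pad, so I'll re-grip 5 mm higher.

```bash
python3 -m pendant '[{"wx":0,"wy":0,"wz":0,"tx":0,"ty":0,"tz":0,"hand":0.5},{"wx":0,"wy":0,"wz":0,"tx":0,"ty":0,"tz":0,"hand":0.5},{"wx":0,"wy":0,"wz":0,"tx":-0.2,"ty":0,"tz":0,"hand":0.5},{"wx":0,"wy":0,"wz":0,"tx":-0.5,"ty":0,"tz":0,"hand":0.5},{"wx":0,"wy":0,"wz":0,"tx":-0.5,"ty":0,"tz":0,"hand":0.5},{"wx":0,"wy":0,"wz":0,"tx":-0.5,"ty":0,"tz":0,"hand":0},{"wx":0,"wy":0,"wz":0,"tx":-0.5,"ty":0,"tz":0,"hand":0},{"wx":0,"wy":0,"wz":0,"tx":-0.5,"ty":0,"tz":0,"hand":0},{"wx":0,"wy":0,"wz":0,"tx":-0.5,"ty":0,"tz":0,"hand":0},{"wx":0,"wy":0,"wz":0,"tx":-0.5,"ty":0,"tz":0,"hand":0}]' 60
python3 - <<'E'
from h import *
j=np.load("jig.npy");p=jig2w(j,(36.5,0,0))[0]
togo((p[0],p[1],.175),j[2]-np.pi)
E
```

```text
time_s: 3.63
ee_pos: [0.5113, -0.3861, 0.0246]
tcp_rot: [-2.108, 0.21, 2.11]
wrist_force: [0.2, -0.1, 1.1]
width: 0.0233
t_cm [-14.73 -40.49   8.43] w [-0.293  0.001  0.008] yaw -1.777 pos [ 0.5113 -0.3861  0.0246] F [ 0.2 -0.1  1.1] width 0.0233 t 3.6333 j [-0.78  0.57  1.51  0.01  1.07  0.99]
```

```bash
python3 -m pendant '[{"wx":0,"wy":0,"wz":0,"tx":-1,"ty":0,"tz":0,"hand":0},{"wx":0,"wy":0,"wz":0,"tx":-3,"ty":0,"tz":0,"hand":0},{"wx":0,"wy":0,"wz":0,"tx":-5,"ty":0,"tz":0,"hand":0},{"wx":0,"wy":0,"wz":0,"tx":-7.5,"ty":0,"tz":0,"hand":0},{"wx":0,"wy":0,"wz":0,"tx":-10,"ty":0,"tz":0,"hand":0},{"wx":0,"wy":0,"wz":0,"tx":-12.5,"ty":0,"tz":0,"hand":0},{"wx":0,"wy":0,"wz":0,"tx":-15,"ty":0,"tz":0,"hand":0},{"wx":0,"wy":0,"wz":0,"tx":-17,"ty":0,"tz":0,"hand":0},{"wx":0,"wy":0,"wz":0,"tx":-17.5,"ty":0,"tz":0,"hand":0},{"wx":0,"wy":0,"wz":0,"tx":-17.5,"ty":0,"tz":0,"hand":0}]' 60
python3 - <<'E'
from h import *
j=np.load("jig.npy");p=jig2w(j,(36.5,0,0))[0]
togo((p[0],p[1],.20),j[2]-np.pi)
c=robot.camera("top");print("glue",back(c,[(340,155)],.05))
E
```

```text
time_s: 4.47
ee_pos: [0.5121, -0.3882, 0.2019]
tcp_rot: [-2.113, 0.213, 2.108]
wrist_force: [0.5, -1.1, -1.9]
width: 0.0229
t_cm [  0.38 -40.57   8.53] w [-0.293 -0.002  0.005] yaw -1.777 pos [ 0.5121 -0.3882  0.2019] F [ 0.5 -1.1 -1.9] width 0.0229 t 4.4667 j [-0.79  0.37  1.39  0.01  1.38  0.99]
glue [[ 0.70494971 -0.2813242   0.05      ]]
```

```bash
python3 -m pendant '[{"wx":0,"wy":0,"wz":0,"tx":0,"ty":-2,"tz":0.4,"hand":0},{"wx":-0.03,"wy":0,"wz":0,"tx":0,"ty":-5,"tz":1,"hand":0},{"wx":-0.06,"wy":0,"wz":0,"tx":0,"ty":-9,"tz":1.8,"hand":0},{"wx":-0.1,"wy":0,"wz":0,"tx":0,"ty":-13,"tz":2.7,"hand":0},{"wx":-0.14,"wy":0,"wz":0,"tx":0,"ty":-17,"tz":3.5,"hand":0},{"wx":-0.18,"wy":0,"wz":0,"tx":0,"ty":-21,"tz":4.4,"hand":0},{"wx":-0.22,"wy":0,"wz":0,"tx":0,"ty":-25,"tz":5.2,"hand":0},{"wx":-0.25,"wy":0,"wz":0,"tx":0,"ty":-28,"tz":5.8,"hand":0},{"wx":-0.27,"wy":0,"wz":0,"tx":0,"ty":-31,"tz":6.5,"hand":0},{"wx":-0.28,"wy":0,"wz":0,"tx":0,"ty":-33,"tz":7,"hand":0}]' 60
python3 - <<'E'
from h import *
j=np.load("jig.npy");p=jig2w(j,(36.5,0,0))[0]
togo((p[0],p[1],.12),j[2]-np.pi)
E
```

```text
time_s: 5.35
ee_pos: [0.5079, -0.0466, 0.1993]
tcp_rot: [2.182, 0.095, -2.193]
wrist_force: [0.8, -1.5, -1.7]
width: 0.0234
t_cm [ 8.   -7.16 -0.97] w [-0.01   0.005  0.01 ] yaw -1.494 pos [ 0.5079 -0.0466  0.1993] F [ 0.8 -1.5 -1.7] width 0.0234 t 5.35 j [-0.27  0.1   1.73  0.01  1.32  1.23]
```

```bash
python3 -m pendant '[{"wx":0,"wy":0,"wz":0,"tx":0,"ty":-2,"tz":-0.3,"hand":0},{"wx":0,"wy":0,"wz":0,"tx":0,"ty":-4.2,"tz":-0.6,"hand":0},{"wx":-0.005,"wy":0,"wz":0.005,"tx":0.5,"ty":-6,"tz":-0.9,"hand":0},{"wx":-0.01,"wy":0.005,"wz":0.01,"tx":1.5,"ty":-7.1,"tz":-1,"hand":0},{"wx":-0.01,"wy":0.005,"wz":0.01,"tx":3,"ty":-7.1,"tz":-1,"hand":0},{"wx":-0.01,"wy":0.005,"wz":0.01,"tx":4.5,"ty":-7.1,"tz":-1,"hand":0},{"wx":-0.01,"wy":0.005,"wz":0.01,"tx":6,"ty":-7.1,"tz":-1,"hand":0},{"wx":-0.01,"wy":0.005,"wz":0.01,"tx":7.5,"ty":-7.1,"tz":-1,"hand":0},{"wx":-0.01,"wy":0.005,"wz":0.01,"tx":8.5,"ty":-7.1,"tz":-1,"hand":0},{"wx":-0.01,"wy":0.005,"wz":0.01,"tx":8.5,"ty":-7.1,"tz":-1,"hand":0}]' 60
python3 - <<'E'
from h import *
j=np.load("jig.npy");p=jig2w(j,(36.5,0,0))[0]
togo((p[0],p[1],.065),j[2]-np.pi)
a=robot.camera("top");b=robot.camera("scene")
for c,n in((a,"top"),(b,"scene")):
    q=jig2w(j,[(36.5,0,75)]);u,v=proj(c,q)[0].astype(int);print(n,u,v)
    crop(c,u-50,v-38,u+50,v+37,4,f"pics/p_{n}.png")
cv2.imwrite("pics/c4.png",np.hstack([cv2.imread("pics/p_top.png"),cv2.imread("pics/p_scene.png")]))
E
```

```text
time_s: 6.18
ee_pos: [0.508, 0.0263, 0.1106]
tcp_rot: [2.168, 0.097, -2.188]
wrist_force: [-1.1, -1.0, -2.0]
width: 0.0229
t_cm [ 4.55  0.03 -0.4 ] w [-0.     0.009  0.002] yaw -1.484 pos [0.508  0.0263 0.1106] F [-1.1 -1.  -2. ] width 0.0229 t 6.1833 j [-0.12  0.21  1.81  0.    1.13  1.37]
top 242 212
scene 260 174
```

View pics/c4.png

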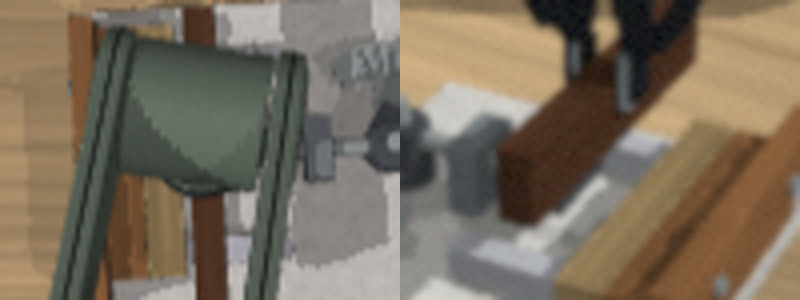

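Run:
```python
from h import *
j=np.load("jig.npy");im=cv2.imread("pics/c4.png")
a=robot.camera("top");b=robot.camera("scene")
g=jig2w(j,(36.5,0,0))[0]
P=[(x,y,z) for z in(86,134) for x,y in((24.5,-110),(48.5,-110),(48.5,110),(24.5,110))]
for c,o,off in((a,(192,174),0),(b,(210,136),400)):
    q=((proj(c,jig2w(j,P))-o)*4+1.5).round().astype(int)
    mask=im[:,off:off+400]
    cv2.polylines(mask,[q[:4]],True,(0,255,255),1);cv2.polylines(mask,[q[4:]],True,(0,255,0),1)
    # panel near top edge and rail tops as references
    for l in ([(54,-100,58),(54,100,58)],[(-30,65,40),(54,65,40)],[(-30,-85,40),(54,-85,40)],[(-30,85,40),(54,85,40)],[(54,100,58),(114,100,58)],[(135,125,18),(-155,125,18)]):
        q2=((proj(c,jig2w(j,l))-o)*4+1.5).round().astype(int);cv2.line(mask,tuple(map(int,q2[0])),tuple(map(int,q2[1])),(255,0,255),1)
cv2.imwrite("pics/c5.png",im)
```

```text
(no output)
```

View pics/c5.png

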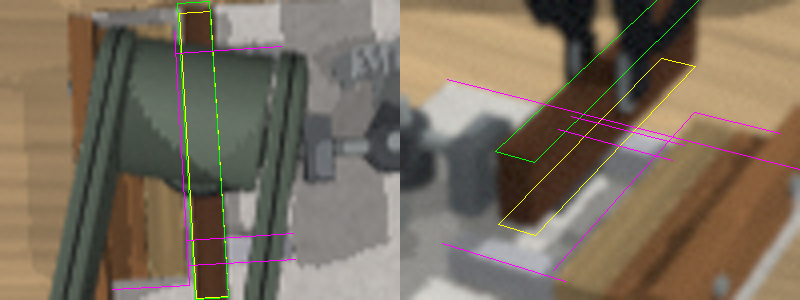

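The overlay agrees with the caul to about 1 px. It needs a small yaw of about 0.012 rad and a shift of about 1 mm towards the panel. Lowering.

```bash
python3 -m pendant '[{"wx":-0.01,"wy":0.005,"wz":0,"tx":0,"ty":-0.1,"tz":0,"hand":0},{"wx":-0.01,"wy":0.008,"wz":0,"tx":0,"ty":-0.1,"tz":0,"hand":0},{"wx":-0.01,"wy":0.008,"wz":0,"tx":0.5,"ty":-0.1,"tz":-0.2,"hand":0},{"wx":-0.01,"wy":0.008,"wz":0,"tx":1.1,"ty":-0.1,"tz":-0.3,"hand":0},{"wx":-0.01,"wy":0.008,"wz":0,"tx":1.7,"ty":-0.1,"tz":-0.3,"hand":0},{"wx":-0.01,"wy":0.008,"wz":0,"tx":2.3,"ty":-0.1,"tz":-0.3,"hand":0},{"wx":-0.01,"wy":0.008,"wz":0,"tx":2.9,"ty":-0.1,"tz":-0.3,"hand":0},{"wx":-0.01,"wy":0.008,"wz":0,"tx":3.4,"ty":-0.1,"tz":-0.3,"hand":0},{"wx":-0.01,"wy":0.008,"wz":0,"tx":3.8,"ty":-0.1,"tz":-0.3,"hand":0},{"wx":-0.01,"wy":0.008,"wz":0,"tx":3.9,"ty":-0.1,"tz":-0.3,"hand":0}]' 60
python3 - <<'E'
from h import *
j=np.load("jig.npy");p=jig2w(j,(36.5,0,0))[0]
togo((p[0],p[1],.065),j[2]-np.pi)
E
```

```text
time_s: 7.22
ee_pos: [0.5147, 0.027, 0.0754]
tcp_rot: [2.18, 0.106, -2.164]
wrist_force: [0.9, 0.1, -1.4]
width: 0.0231
t_cm [1.04 0.04 0.31] w [ 0.009 -0.007  0.001] yaw -1.474 pos [0.5147 0.027  0.0754] F [ 0.9  0.1 -1.4] width 0.0231 t 7.2167 j [-0.12  0.27  1.83  0.    1.04  1.36]
```

```bash
python3 -m pendant '[{"wx":0,"wy":-0.007,"wz":0,"tx":0.1,"ty":0,"tz":0.2,"hand":0},{"wx":0,"wy":-0.007,"wz":0,"tx":0.2,"ty":0,"tz":0.3,"hand":0},{"wx":0,"wy":-0.007,"wz":0,"tx":0.3,"ty":0,"tz":0.3,"hand":0},{"wx":0,"wy":-0.007,"wz":0,"tx":0.4,"ty":0,"tz":0.3,"hand":0},{"wx":0,"wy":-0.007,"wz":0,"tx":0.5,"ty":0,"tz":0.3,"hand":0},{"wx":0,"wy":-0.007,"wz":0,"tx":0.6,"ty":0,"tz":0.3,"hand":0},{"wx":0,"wy":-0.007,"wz":0,"tx":0.7,"ty":0,"tz":0.3,"hand":0},{"wx":0,"wy":-0.007,"wz":0,"tx":0.8,"ty":0,"tz":0.3,"hand":0},{"wx":0,"wy":-0.007,"wz":0,"tx":0.8,"ty":0,"tz":0.3,"hand":0},{"wx":0,"wy":-0.007,"wz":0,"tx":0.8,"ty":0,"tz":0.3,"hand":0}]' 60
python3 - <<'E'
from h import *
j=np.load("jig.npy");p=jig2w(j,(36.5,0,0))[0]
togo((p[0],p[1],.065),j[2]-np.pi)
E
```

```text
time_s: 8.05
ee_pos: [0.5117, 0.0268, 0.0673]
tcp_rot: [2.173, 0.106, -2.172]
wrist_force: [-0.1, -0.5, -1.5]
width: 0.0228
t_cm [0.23 0.04 0.  ] w [ 0.009 -0.     0.001] yaw -1.474 pos [0.5117 0.0268 0.0673] F [-0.1 -0.5 -1.5] width 0.0228 t 8.05 j [-0.12  0.28  1.83  0.    1.03  1.36]
```

```bash
python3 -m pendant '[{"wx":0,"wy":0,"wz":0,"tx":0.1,"ty":0,"tz":0,"hand":0},{"wx":0,"wy":0,"wz":0,"tx":0.1,"ty":0,"tz":0,"hand":0},{"wx":0,"wy":0,"wz":0,"tx":0.2,"ty":0,"tz":0,"hand":0},{"wx":0,"wy":0,"wz":0,"tx":0.2,"ty":0,"tz":0,"hand":0},{"wx":0,"wy":0,"wz":0,"tx":0.3,"ty":0,"tz":0,"hand":0},{"wx":0,"wy":0,"wz":0,"tx":0.3,"ty":0,"tz":0,"hand":0},{"wx":0,"wy":0,"wz":0,"tx":0.3,"ty":0,"tz":0,"hand":0},{"wx":0,"wy":0,"wz":0,"tx":0.3,"ty":0,"tz":0,"hand":0},{"wx":0,"wy":0,"wz":0,"tx":0.3,"ty":0,"tz":0,"hand":0},{"wx":0,"wy":0,"wz":0,"tx":0.3,"ty":0,"tz":0,"hand":0}]' 60
```

```text
time_s: 8.88
ee_pos: [0.5119, 0.0268, 0.0645]
tcp_rot: [2.173, 0.106, -2.172]
wrist_force: [-0.4, -0.5, 0.1]
width: 0.0228
```

The weight is now taken by the rails. Release and go up.

```bash
python3 -m pendant '[{"wx":0,"wy":0,"wz":0,"tx":0.05,"ty":0,"tz":0,"hand":0},{"wx":0,"wy":0,"wz":0,"tx":0.05,"ty":0,"tz":0,"hand":0},{"wx":0,"wy":0,"wz":0,"tx":0,"ty":0,"tz":0,"hand":0.6},{"wx":0,"wy":0,"wz":0,"tx":0,"ty":0,"tz":0,"hand":0.6},{"wx":0,"wy":0,"wz":0,"tx":0,"ty":0,"tz":0,"hand":0.6},{"wx":0,"wy":0,"wz":0,"tx":0,"ty":0,"tz":0,"hand":0.6},{"wx":0,"wy":0,"wz":0,"tx":-1,"ty":0,"tz":0,"hand":0.6},{"wx":0,"wy":0,"wz":0,"tx":-3,"ty":0,"tz":0,"hand":0.6},{"wx":0,"wy":0,"wz":0,"tx":-6,"ty":0,"tz":0,"hand":0.6},{"wx":0,"wy":0,"wz":0,"tx":-9,"ty":0,"tz":0,"hand":0.6}]' 60
python3 - <<'E'
from h import *
j=np.load("jig.npy");p=jig2w(j,(-175.1,-98,0))[0];print(j[2])
for yaw in (j[2]-np.pi, j[2]-np.pi-.55): togo((p[0],p[1],.14),yaw)
E
```

```text
time_s: 9.72
ee_pos: [0.5108, 0.0268, 0.1551]
tcp_rot: [2.171, 0.106, -2.174]
wrist_force: [0.6, -0.5, -0.1]
width: 0.0511
1.6578873710860402
t_cm [ 1.47 21.3  -9.68] w [0.009 0.002 0.001] yaw -1.474 pos [0.5108 0.0268 0.1551] F [ 0.6 -0.5 -0.1] width 0.0511 t 9.7167 j [-0.12  0.15  1.77  0.    1.22  1.36]
t_cm [ 1.47 21.3  -9.68] w [0.559 0.002 0.001] yaw -1.474 pos [0.5108 0.0268 0.1551] F [ 0.6 -0.5 -0.1] width 0.0511 t 9.7167 j [-0.12  0.15  1.77  0.    1.22  1.36]
```

```bash
python3 -m pendant '[{"wx":0.02,"wy":0,"wz":0,"tx":0,"ty":2,"tz":-1,"hand":0.7},{"wx":0.04,"wy":0,"wz":0,"tx":0,"ty":5,"tz":-2.3,"hand":0.7},{"wx":0.06,"wy":0,"wz":0,"tx":0,"ty":8,"tz":-3.7,"hand":0.7},{"wx":0.1,"wy":0,"wz":0,"tx":0,"ty":11,"tz":-5,"hand":0.7},{"wx":0.12,"wy":0,"wz":0,"tx":0,"ty":14,"tz":-6.5,"hand":0.7},{"wx":0.14,"wy":0,"wz":0,"tx":0,"ty":17,"tz":-7.8,"hand":0.7},{"wx":0.16,"wy":0,"wz":0,"tx":0,"ty":19.5,"tz":-9,"hand":0.7},{"wx":0.16,"wy":0,"wz":0,"tx":0,"ty":21.3,"tz":-9.7,"hand":0.7},{"wx":0.16,"wy":0,"wz":0,"tx":0,"ty":21.3,"tz":-9.7,"hand":0.7},{"wx":0.16,"wy":0,"wz":0,"tx":0,"ty":21.3,"tz":-9.7,"hand":0.7}]' 60
python3 - <<'E'
from h import *
j=np.load("jig.npy");p=jig2w(j,(-175.1,-98,0))[0]
togo((p[0],p[1],.068),-1.634)
a=robot.camera("top");b=robot.camera("scene")
crop(b,130,90,330,240,4,"pics/c6.png");crop(a,200,155,330,275,5,"pics/t6.png")
E
```

```text
time_s: 10.55
ee_pos: [0.6281, -0.1768, 0.155]
tcp_rot: [-2.186, 0.07, 2.189]
wrist_force: [-0.8, 0.4, -0.6]
width: 0.0596
t_cm [ 8.7  -0.08  0.03] w [-0.002  0.002  0.001] yaw -1.636 pos [ 0.6281 -0.1768  0.155 ] F [-0.8  0.4 -0.6] width 0.0596 t 10.55 j [-0.41  0.43  1.41  0.    1.3   1.23]
```

View pics/c6.png

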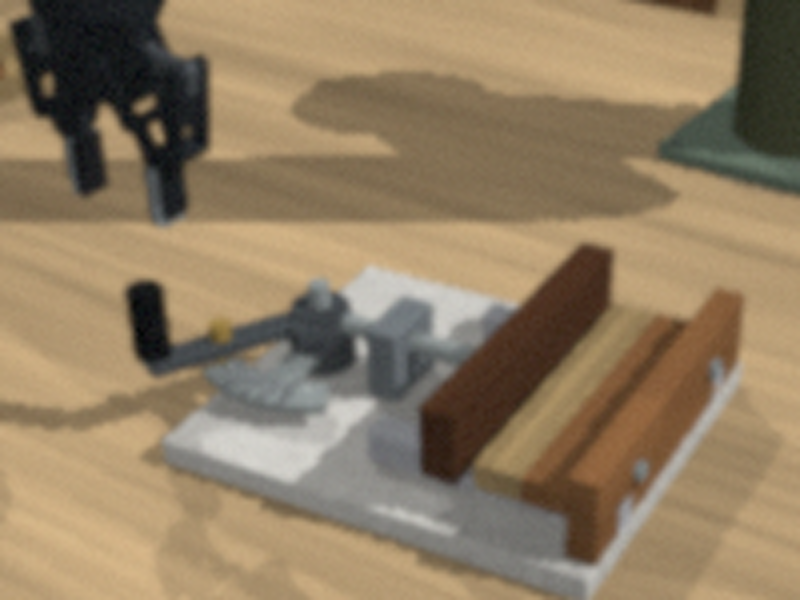

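The caul stands on its narrow edge on the rails (crop 430–610, 250–470), and the gripper is above the knob (crop 148,320). Going down and gripping.

```bash
python3 -m pendant '[{"wx":0,"wy":0,"wz":0,"tx":1.2,"ty":-0.1,"tz":0,"hand":0.7},{"wx":0,"wy":0,"wz":0,"tx":2.4,"ty":-0.1,"tz":0,"hand":0.7},{"wx":0,"wy":0,"wz":0,"tx":3.6,"ty":-0.1,"tz":0,"hand":0.7},{"wx":0,"wy":0,"wz":0,"tx":4.8,"ty":-0.1,"tz":0,"hand":0.7},{"wx":0,"wy":0,"wz":0,"tx":6,"ty":-0.1,"tz":0,"hand":0.7},{"wx":0,"wy":0,"wz":0,"tx":7.2,"ty":-0.1,"tz":0,"hand":0.7},{"wx":0,"wy":0,"wz":0,"tx":8,"ty":-0.1,"tz":0,"hand":0.7},{"wx":0,"wy":0,"wz":0,"tx":8.5,"ty":-0.1,"tz":0,"hand":0.7},{"wx":0,"wy":0,"wz":0,"tx":8.6,"ty":-0.1,"tz":0,"hand":0.7},{"wx":0,"wy":0,"wz":0,"tx":8.6,"ty":-0.1,"tz":0,"hand":0.7}]' 40
python3 -m pendant '[{"wx":0,"wy":0,"wz":0,"tx":0,"ty":0,"tz":0,"hand":0.5},{"wx":0,"wy":0,"wz":0,"tx":0,"ty":0,"tz":0,"hand":0.4},{"wx":0,"wy":0,"wz":0,"tx":0,"ty":0,"tz":0,"hand":0.3},{"wx":0,"wy":0,"wz":0,"tx":0,"ty":0,"tz":0,"hand":0.2},{"wx":0,"wy":0,"wz":0,"tx":0,"ty":0,"tz":0,"hand":0},{"wx":0,"wy":0,"wz":0,"tx":0,"ty":0,"tz":0,"hand":0},{"wx":0,"wy":0,"wz":0,"tx":0,"ty":0,"tz":0,"hand":0},{"wx":0,"wy":0,"wz":0,"tx":0,"ty":0,"tz":0,"hand":0},{"wx":0,"wy":0,"wz":0,"tx":0,"ty":0,"tz":0,"hand":0},{"wx":0,"wy":0,"wz":0,"tx":0,"ty":0,"tz":0,"hand":0}]' 40
cat >> h.py <<'E'
j=np.load("jig.npy");PIV=jig2w(j,(-115,0,0))[0]
def lever(qs=()):
    s=robot.sense();r=R.from_rotvec(s["tcp_rot"]);p=s["ee_pos"];d=p-PIV
    cs,sn=np.cos(j[2]),np.sin(j[2]);x,y=cs*d[0]+sn*d[1],-sn*d[0]+cs*d[1]
    q=np.arctan2(x,-y)+.55;a=j[2]+q-.55;F=s["wrist_force"]
    print("q %.3f rad %.1f mm push %.1f radial %.1f Fz %.1f z %.4f w %.4f t %.2f"%(q,1e3*np.hypot(x,y),-(F[0]*np.cos(a)+F[1]*np.sin(a)),F[0]*np.sin(a)-F[1]*np.cos(a),F[2],p[2],s["width"],s["time_s"]))
    for k in qs:
        dq=lambda q:jig2w(j,(115*np.sin(q-.55),-115*np.cos(q-.55),0))[0]
        print("  q+%.2f"%k,(r.inv().apply(dq(q+k)-dq(q))*100).round(2))
E
python3 - <<'E'
from h import *
lever(np.arange(1,13)*.05)
E
```

```text
time_s: 11.48
ee_pos: [0.6272, -0.1739, 0.0684]
tcp_rot: [-2.185, 0.067, 2.192]
wrist_force: [-0.3, -0.4, -0.1]
width: 0.0597
time_s: 12.32
ee_pos: [0.628, -0.1722, 0.0697]
tcp_rot: [-2.186, 0.064, 2.189]
wrist_force: [0.0, 4.9, 3.5]
width: 0.0226
q 0.030 rad 113.6 mm push -4.5 radial -2.0 Fz 3.5 z 0.0697 w 0.0226 t 12.32
  q+0.05 [ 0.   -0.54 -0.19]
  q+0.10 [ 0.   -1.09 -0.36]
  q+0.15 [ 0.01 -1.65 -0.5 ]
  q+0.20 [ 0.01 -2.21 -0.61]
  q+0.25 [ 0.01 -2.78 -0.69]
  q+0.30 [ 0.01 -3.35 -0.75]
  q+0.35 [ 0.01 -3.93 -0.78]
  q+0.40 [ 0.02 -4.5  -0.77]
  q+0.45 [ 0.02 -5.08 -0.74]
  q+0.50 [ 0.02 -5.65 -0.68]
  q+0.55 [ 0.02 -6.22 -0.59]
  q+0.60 [ 0.03 -6.78 -0.47]
```

View pics/t6.png

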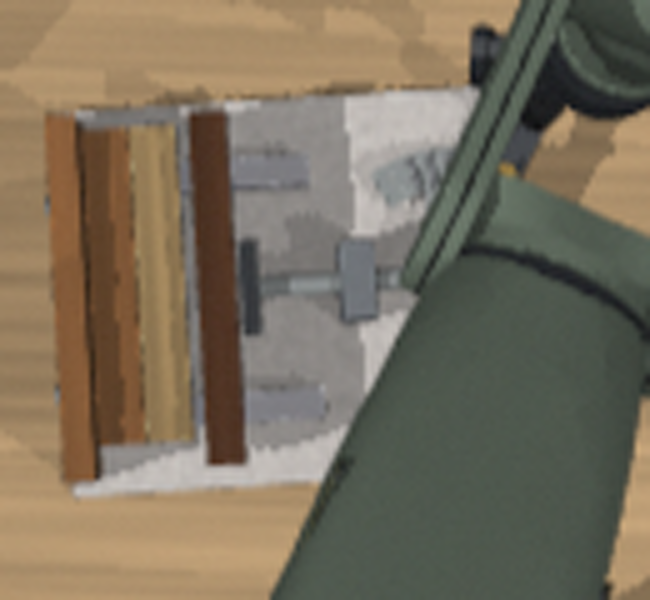

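The top view shows the caul (crop 210–225, 110–460) seated between pad and panel, clear of the panel. The knob is gripped with the lever on its stop, reading q≈0.03, which I take as the zero offset. Now swinging in small force-logged steps.

```bash
L='from h import *; lever()'
python3 -m pendant '[{"wx":0,"wy":0,"wz":0,"tx":0,"ty":-0.2,"tz":-0.05,"hand":0},{"wx":0,"wy":0,"wz":0,"tx":0,"ty":-0.35,"tz":-0.12,"hand":0},{"wx":0,"wy":0,"wz":0,"tx":0,"ty":-0.5,"tz":-0.16,"hand":0},{"wx":0,"wy":0,"wz":0,"tx":0,"ty":-0.5,"tz":-0.16,"hand":0},{"wx":0,"wy":0,"wz":0,"tx":0,"ty":-0.5,"tz":-0.16,"hand":0},{"wx":0,"wy":0,"wz":0,"tx":0,"ty":-0.5,"tz":-0.16,"hand":0},{"wx":0,"wy":0,"wz":0,"tx":0,"ty":-0.5,"tz":-0.16,"hand":0},{"wx":0,"wy":0,"wz":0,"tx":0,"ty":-0.5,"tz":-0.16,"hand":0},{"wx":0,"wy":0,"wz":0,"tx":0,"ty":-0.5,"tz":-0.16,"hand":0},{"wx":0,"wy":0,"wz":0,"tx":0,"ty":-0.5,"tz":-0.16,"hand":0}]' 60 >/dev/null; python3 -c "$L"
python3 -m pendant '[{"wx":0,"wy":0,"wz":0,"tx":0,"ty":-0.1,"tz":-0.03,"hand":0},{"wx":0,"wy":0,"wz":0,"tx":0,"ty":-0.2,"tz":-0.06,"hand":0},{"wx":0,"wy":0,"wz":0,"tx":0,"ty":-0.33,"tz":-0.1,"hand":0},{"wx":0,"wy":0,"wz":0,"tx":0,"ty":-0.33,"tz":-0.1,"hand":0},{"wx":0,"wy":0,"wz":0,"tx":0,"ty":-0.33,"tz":-0.1,"hand":0},{"wx":0,"wy":0,"wz":0,"tx":0,"ty":-0.33,"tz":-0.1,"hand":0},{"wx":0,"wy":0,"wz":0,"tx":0,"ty":-0.33,"tz":-0.1,"hand":0},{"wx":0,"wy":0,"wz":0,"tx":0,"ty":-0.33,"tz":-0.1,"hand":0},{"wx":0,"wy":0,"wz":0,"tx":0,"ty":-0.33,"tz":-0.1,"hand":0},{"wx":0,"wy":0,"wz":0,"tx":0,"ty":-0.33,"tz":-0.1,"hand":0}]' 60 >/dev/null; python3 -c "$L"
```

```text
q 0.053 rad 113.7 mm push 6.6 radial -0.7 Fz 0.4 z 0.0699 w 0.0224 t 13.15
q 0.062 rad 113.7 mm push 6.5 radial 0.1 Fz -0.7 z 0.0699 w 0.0226 t 13.98
```

```bash
L='from h import *; lever()'
python3 -m pendant '[{"wx":0,"wy":0,"wz":0,"tx":0,"ty":-0.3,"tz":-0.08,"hand":0},{"wx":0,"wy":0,"wz":0,"tx":0,"ty":-0.45,"tz":-0.12,"hand":0},{"wx":0,"wy":0,"wz":0,"tx":0,"ty":-0.55,"tz":-0.15,"hand":0},{"wx":0,"wy":0,"wz":0,"tx":0,"ty":-0.55,"tz":-0.15,"hand":0},{"wx":0,"wy":0,"wz":0,"tx":0,"ty":-0.55,"tz":-0.15,"hand":0},{"wx":0,"wy":0,"wz":0,"tx":0,"ty":-0.55,"tz":-0.15,"hand":0},{"wx":0,"wy":0,"wz":0,"tx":0,"ty":-0.55,"tz":-0.15,"hand":0},{"wx":0,"wy":0,"wz":0,"tx":0,"ty":-0.55,"tz":-0.15,"hand":0},{"wx":0,"wy":0,"wz":0,"tx":0,"ty":-0.55,"tz":-0.15,"hand":0},{"wx":0,"wy":0,"wz":0,"tx":0,"ty":-0.55,"tz":-0.15,"hand":0}]' 60 >/dev/null; python3 -c "$L"
python3 -m pendant '[{"wx":0,"wy":0,"wz":0,"tx":0,"ty":-0.3,"tz":-0.08,"hand":0},{"wx":0,"wy":0,"wz":0,"tx":0,"ty":-0.45,"tz":-0.12,"hand":0},{"wx":0,"wy":0,"wz":0,"tx":0,"ty":-0.55,"tz":-0.14,"hand":0},{"wx":0,"wy":0,"wz":0,"tx":0,"ty":-0.55,"tz":-0.14,"hand":0},{"wx":0,"wy":0,"wz":0,"tx":0,"ty":-0.55,"tz":-0.14,"hand":0},{"wx":0,"wy":0,"wz":0,"tx":0,"ty":-0.55,"tz":-0.14,"hand":0},{"wx":0,"wy":0,"wz":0,"tx":0,"ty":-0.55,"tz":-0.14,"hand":0},{"wx":0,"wy":0,"wz":0,"tx":0,"ty":-0.55,"tz":-0.14,"hand":0},{"wx":0,"wy":0,"wz":0,"tx":0,"ty":-0.55,"tz":-0.14,"hand":0},{"wx":0,"wy":0,"wz":0,"tx":0,"ty":-0.55,"tz":-0.14,"hand":0}]' 60 >/dev/null; python3 -c "$L"
python3 -m pendant '[{"wx":0,"wy":0,"wz":0,"tx":0,"ty":-0.3,"tz":-0.06,"hand":0},{"wx":0,"wy":0,"wz":0,"tx":0,"ty":-0.45,"tz":-0.1,"hand":0},{"wx":0,"wy":0,"wz":0,"tx":0,"ty":-0.55,"tz":-0.12,"hand":0},{"wx":0,"wy":0,"wz":0,"tx":0,"ty":-0.55,"tz":-0.12,"hand":0},{"wx":0,"wy":0,"wz":0,"tx":0,"ty":-0.55,"tz":-0.12,"hand":0},{"wx":0,"wy":0,"wz":0,"tx":0,"ty":-0.55,"tz":-0.12,"hand":0},{"wx":0,"wy":0,"wz":0,"tx":0,"ty":-0.55,"tz":-0.12,"hand":0},{"wx":0,"wy":0,"wz":0,"tx":0,"ty":-0.55,"tz":-0.12,"hand":0},{"wx":0,"wy":0,"wz":0,"tx":0,"ty":-0.55,"tz":-0.12,"hand":0},{"wx":0,"wy":0,"wz":0,"tx":0,"ty":-0.55,"tz":-0.12,"hand":0}]' 60 >/dev/null; python3 -c "$L"
```

```text
q 0.089 rad 113.8 mm push 6.5 radial -0.7 Fz -0.4 z 0.0699 w 0.0227 t 14.82
q 0.116 rad 113.8 mm push 7.7 radial -0.1 Fz -0.8 z 0.0699 w 0.0229 t 15.65
q 0.131 rad 113.9 mm push 9.9 radial 0.3 Fz -1.2 z 0.0700 w 0.0224 t 16.48
```

```bash
L='from h import *; lever()'
python3 -m pendant '[{"wx":0,"wy":0,"wz":0,"tx":0,"ty":-0.3,"tz":-0.06,"hand":0},{"wx":0,"wy":0,"wz":0,"tx":0,"ty":-0.45,"tz":-0.1,"hand":0},{"wx":0,"wy":0,"wz":0,"tx":0,"ty":-0.55,"tz":-0.12,"hand":0},{"wx":0,"wy":0,"wz":0,"tx":0,"ty":-0.55,"tz":-0.12,"hand":0},{"wx":0,"wy":0,"wz":0,"tx":0,"ty":-0.55,"tz":-0.12,"hand":0},{"wx":0,"wy":0,"wz":0,"tx":0,"ty":-0.55,"tz":-0.12,"hand":0},{"wx":0,"wy":0,"wz":0,"tx":0,"ty":-0.55,"tz":-0.12,"hand":0},{"wx":0,"wy":0,"wz":0,"tx":0,"ty":-0.55,"tz":-0.12,"hand":0},{"wx":0,"wy":0,"wz":0,"tx":0,"ty":-0.55,"tz":-0.12,"hand":0},{"wx":0,"wy":0,"wz":0,"tx":0,"ty":-0.55,"tz":-0.12,"hand":0}]' 60 >/dev/null; python3 -c "$L"
python3 -m pendant '[{"wx":0,"wy":0,"wz":0,"tx":0,"ty":-0.3,"tz":-0.06,"hand":0},{"wx":0,"wy":0,"wz":0,"tx":0,"ty":-0.45,"tz":-0.1,"hand":0},{"wx":0,"wy":0,"wz":0,"tx":0,"ty":-0.55,"tz":-0.12,"hand":0},{"wx":0,"wy":0,"wz":0,"tx":0,"ty":-0.55,"tz":-0.12,"hand":0},{"wx":0,"wy":0,"wz":0,"tx":0,"ty":-0.55,"tz":-0.12,"hand":0},{"wx":0,"wy":0,"wz":0,"tx":0,"ty":-0.55,"tz":-0.12,"hand":0},{"wx":0,"wy":0,"wz":0,"tx":0,"ty":-0.55,"tz":-0.12,"hand":0},{"wx":0,"wy":0,"wz":0,"tx":0,"ty":-0.55,"tz":-0.12,"hand":0},{"wx":0,"wy":0,"wz":0,"tx":0,"ty":-0.55,"tz":-0.12,"hand":0},{"wx":0,"wy":0,"wz":0,"tx":0,"ty":-0.55,"tz":-0.12,"hand":0}]' 60 >/dev/null; python3 -c "$L"
python3 -m pendant '[{"wx":0,"wy":0,"wz":0,"tx":0,"ty":-0.3,"tz":-0.05,"hand":0},{"wx":0,"wy":0,"wz":0,"tx":0,"ty":-0.45,"tz":-0.08,"hand":0},{"wx":0,"wy":0,"wz":0,"tx":0,"ty":-0.55,"tz":-0.1,"hand":0},{"wx":0,"wy":0,"wz":0,"tx":0,"ty":-0.55,"tz":-0.1,"hand":0},{"wx":0,"wy":0,"wz":0,"tx":0,"ty":-0.55,"tz":-0.1,"hand":0},{"wx":0,"wy":0,"wz":0,"tx":0,"ty":-0.55,"tz":-0.1,"hand":0},{"wx":0,"wy":0,"wz":0,"tx":0,"ty":-0.55,"tz":-0.1,"hand":0},{"wx":0,"wy":0,"wz":0,"tx":0,"ty":-0.55,"tz":-0.1,"hand":0},{"wx":0,"wy":0,"wz":0,"tx":0,"ty":-0.55,"tz":-0.1,"hand":0},{"wx":0,"wy":0,"wz":0,"tx":0,"ty":-0.55,"tz":-0.1,"hand":0}]' 60 >/dev/null; python3 -c "$L"
```

```text
q 0.143 rad 113.9 mm push 10.9 radial -0.7 Fz -0.1 z 0.0699 w 0.0225 t 17.32
q 0.174 rad 114.0 mm push 6.6 radial -0.2 Fz -0.1 z 0.0700 w 0.0224 t 18.15
q 0.207 rad 114.1 mm push 5.7 radial -1.3 Fz -0.9 z 0.0699 w 0.0227 t 18.98
```

First click: the push peaked at 10.9 N near q≈0.15, then fell to about 6 N. I expect the second crest at about 0.32 and the third at about 0.49.

```bash
L='from h import *; lever()'
python3 -m pendant '[{"wx":0,"wy":0,"wz":0,"tx":0,"ty":-0.3,"tz":-0.03,"hand":0},{"wx":0,"wy":0,"wz":0,"tx":0,"ty":-0.5,"tz":-0.06,"hand":0},{"wx":0,"wy":0,"wz":0,"tx":0,"ty":-0.7,"tz":-0.09,"hand":0},{"wx":0,"wy":0,"wz":0,"tx":0,"ty":-0.7,"tz":-0.09,"hand":0},{"wx":0,"wy":0,"wz":0,"tx":0,"ty":-0.7,"tz":-0.09,"hand":0},{"wx":0,"wy":0,"wz":0,"tx":0,"ty":-0.7,"tz":-0.09,"hand":0},{"wx":0,"wy":0,"wz":0,"tx":0,"ty":-0.7,"tz":-0.09,"hand":0},{"wx":0,"wy":0,"wz":0,"tx":0,"ty":-0.7,"tz":-0.09,"hand":0},{"wx":0,"wy":0,"wz":0,"tx":0,"ty":-0.7,"tz":-0.09,"hand":0},{"wx":0,"wy":0,"wz":0,"tx":0,"ty":-0.7,"tz":-0.09,"hand":0}]' 60 >/dev/null; python3 -c "$L"
python3 -m pendant '[{"wx":0,"wy":0,"wz":0,"tx":0,"ty":-0.3,"tz":-0.03,"hand":0},{"wx":0,"wy":0,"wz":0,"tx":0,"ty":-0.5,"tz":-0.05,"hand":0},{"wx":0,"wy":0,"wz":0,"tx":0,"ty":-0.65,"tz":-0.06,"hand":0},{"wx":0,"wy":0,"wz":0,"tx":0,"ty":-0.65,"tz":-0.06,"hand":0},{"wx":0,"wy":0,"wz":0,"tx":0,"ty":-0.65,"tz":-0.06,"hand":0},{"wx":0,"wy":0,"wz":0,"tx":0,"ty":-0.65,"tz":-0.06,"hand":0},{"wx":0,"wy":0,"wz":0,"tx":0,"ty":-0.65,"tz":-0.06,"hand":0},{"wx":0,"wy":0,"wz":0,"tx":0,"ty":-0.65,"tz":-0.06,"hand":0},{"wx":0,"wy":0,"wz":0,"tx":0,"ty":-0.65,"tz":-0.06,"hand":0},{"wx":0,"wy":0,"wz":0,"tx":0,"ty":-0.65,"tz":-0.06,"hand":0}]' 60 >/dev/null; python3 -c "$L"
python3 -m pendant '[{"wx":0,"wy":0,"wz":0,"tx":0,"ty":-0.3,"tz":-0.02,"hand":0},{"wx":0,"wy":0,"wz":0,"tx":0,"ty":-0.5,"tz":-0.04,"hand":0},{"wx":0,"wy":0,"wz":0,"tx":0,"ty":-0.6,"tz":-0.05,"hand":0},{"wx":0,"wy":0,"wz":0,"tx":0,"ty":-0.6,"tz":-0.05,"hand":0},{"wx":0,"wy":0,"wz":0,"tx":0,"ty":-0.6,"tz":-0.05,"hand":0},{"wx":0,"wy":0,"wz":0,"tx":0,"ty":-0.6,"tz":-0.05,"hand":0},{"wx":0,"wy":0,"wz":0,"tx":0,"ty":-0.6,"tz":-0.05,"hand":0},{"wx":0,"wy":0,"wz":0,"tx":0,"ty":-0.6,"tz":-0.05,"hand":0},{"wx":0,"wy":0,"wz":0,"tx":0,"ty":-0.6,"tz":-0.05,"hand":0},{"wx":0,"wy":0,"wz":0,"tx":0,"ty":-0.6,"tz":-0.05,"hand":0}]' 60 >/dev/null; python3 -c "$L"
python3 -m pendant '[{"wx":0,"wy":0,"wz":0,"tx":0,"ty":-0.3,"tz":-0.02,"hand":0},{"wx":0,"wy":0,"wz":0,"tx":0,"ty":-0.5,"tz":-0.03,"hand":0},{"wx":0,"wy":0,"wz":0,"tx":0,"ty":-0.6,"tz":-0.04,"hand":0},{"wx":0,"wy":0,"wz":0,"tx":0,"ty":-0.6,"tz":-0.04,"hand":0},{"wx":0,"wy":0,"wz":0,"tx":0,"ty":-0.6,"tz":-0.04,"hand":0},{"wx":0,"wy":0,"wz":0,"tx":0,"ty":-0.6,"tz":-0.04,"hand":0},{"wx":0,"wy":0,"wz":0,"tx":0,"ty":-0.6,"tz":-0.04,"hand":0},{"wx":0,"wy":0,"wz":0,"tx":0,"ty":-0.6,"tz":-0.04,"hand":0},{"wx":0,"wy":0,"wz":0,"tx":0,"ty":-0.6,"tz":-0.04,"hand":0},{"wx":0,"wy":0,"wz":0,"tx":0,"ty":-0.6,"tz":-0.04,"hand":0}]' 60 >/dev/null; python3 -c "$L"
```

```text
q 0.249 rad 114.3 mm push 7.1 radial 0.7 Fz -0.5 z 0.0699 w 0.0226 t 19.82
q 0.286 rad 114.5 mm push 7.1 radial 0.1 Fz -0.8 z 0.0699 w 0.0228 t 20.65
q 0.305 rad 114.5 mm push 11.0 radial -1.0 Fz -1.2 z 0.0700 w 0.0229 t 21.48
q 0.337 rad 114.7 mm push 7.9 radial -0.9 Fz -0.3 z 0.0700 w 0.0226 t 22.32
```

The second click came at about 0.32, as predicted. On to the third.

```bash
L='from h import *; lever()'
python3 -m pendant '[{"wx":0,"wy":0,"wz":0,"tx":0,"ty":-0.3,"tz":-0.01,"hand":0},{"wx":0,"wy":0,"wz":0,"tx":0,"ty":-0.5,"tz":-0.02,"hand":0},{"wx":0,"wy":0,"wz":0,"tx":0,"ty":-0.7,"tz":-0.02,"hand":0},{"wx":0,"wy":0,"wz":0,"tx":0,"ty":-0.7,"tz":-0.02,"hand":0},{"wx":0,"wy":0,"wz":0,"tx":0,"ty":-0.7,"tz":-0.02,"hand":0},{"wx":0,"wy":0,"wz":0,"tx":0,"ty":-0.7,"tz":-0.02,"hand":0},{"wx":0,"wy":0,"wz":0,"tx":0,"ty":-0.7,"tz":-0.02,"hand":0},{"wx":0,"wy":0,"wz":0,"tx":0,"ty":-0.7,"tz":-0.02,"hand":0},{"wx":0,"wy":0,"wz":0,"tx":0,"ty":-0.7,"tz":-0.02,"hand":0},{"wx":0,"wy":0,"wz":0,"tx":0,"ty":-0.7,"tz":-0.02,"hand":0}]' 60 >/dev/null; python3 -c "$L"
python3 -m pendant '[{"wx":0,"wy":0,"wz":0,"tx":0,"ty":-0.3,"tz":0,"hand":0},{"wx":0,"wy":0,"wz":0,"tx":0,"ty":-0.5,"tz":0,"hand":0},{"wx":0,"wy":0,"wz":0,"tx":0,"ty":-0.7,"tz":0,"hand":0},{"wx":0,"wy":0,"wz":0,"tx":0,"ty":-0.7,"tz":0,"hand":0},{"wx":0,"wy":0,"wz":0,"tx":0,"ty":-0.7,"tz":0,"hand":0},{"wx":0,"wy":0,"wz":0,"tx":0,"ty":-0.7,"tz":0,"hand":0},{"wx":0,"wy":0,"wz":0,"tx":0,"ty":-0.7,"tz":0,"hand":0},{"wx":0,"wy":0,"wz":0,"tx":0,"ty":-0.7,"tz":0,"hand":0},{"wx":0,"wy":0,"wz":0,"tx":0,"ty":-0.7,"tz":0,"hand":0},{"wx":0,"wy":0,"wz":0,"tx":0,"ty":-0.7,"tz":0,"hand":0}]' 60 >/dev/null; python3 -c "$L"
python3 -m pendant '[{"wx":0,"wy":0,"wz":0,"tx":0,"ty":-0.3,"tz":0,"hand":0},{"wx":0,"wy":0,"wz":0,"tx":0,"ty":-0.5,"tz":0.01,"hand":0},{"wx":0,"wy":0,"wz":0,"tx":0,"ty":-0.65,"tz":0.01,"hand":0},{"wx":0,"wy":0,"wz":0,"tx":0,"ty":-0.65,"tz":0.01,"hand":0},{"wx":0,"wy":0,"wz":0,"tx":0,"ty":-0.65,"tz":0.01,"hand":0},{"wx":0,"wy":0,"wz":0,"tx":0,"ty":-0.65,"tz":0.01,"hand":0},{"wx":0,"wy":0,"wz":0,"tx":0,"ty":-0.65,"tz":0.01,"hand":0},{"wx":0,"wy":0,"wz":0,"tx":0,"ty":-0.65,"tz":0.01,"hand":0},{"wx":0,"wy":0,"wz":0,"tx":0,"ty":-0.65,"tz":0.01,"hand":0},{"wx":0,"wy":0,"wz":0,"tx":0,"ty":-0.65,"tz":0.01,"hand":0}]' 60 >/dev/null; python3 -c "$L"
python3 -m pendant '[{"wx":0,"wy":0,"wz":0,"tx":0,"ty":-0.3,"tz":0.01,"hand":0},{"wx":0,"wy":0,"wz":0,"tx":0,"ty":-0.5,"tz":0.02,"hand":0},{"wx":0,"wy":0,"wz":0,"tx":0,"ty":-0.6,"tz":0.02,"hand":0},{"wx":0,"wy":0,"wz":0,"tx":0,"ty":-0.6,"tz":0.02,"hand":0},{"wx":0,"wy":0,"wz":0,"tx":0,"ty":-0.6,"tz":0.02,"hand":0},{"wx":0,"wy":0,"wz":0,"tx":0,"ty":-0.6,"tz":0.02,"hand":0},{"wx":0,"wy":0,"wz":0,"tx":0,"ty":-0.6,"tz":0.02,"hand":0},{"wx":0,"wy":0,"wz":0,"tx":0,"ty":-0.6,"tz":0.02,"hand":0},{"wx":0,"wy":0,"wz":0,"tx":0,"ty":-0.6,"tz":0.02,"hand":0},{"wx":0,"wy":0,"wz":0,"tx":0,"ty":-0.6,"tz":0.02,"hand":0}]' 60 >/dev/null; python3 -c "$L"
```

```text
q 0.381 rad 114.8 mm push 6.6 radial -1.1 Fz -1.1 z 0.0699 w 0.0229 t 23.15
q 0.422 rad 115.0 mm push 7.8 radial -1.7 Fz -0.1 z 0.0699 w 0.0226 t 23.98
q 0.455 rad 115.2 mm push 9.0 radial -2.1 Fz 0.4 z 0.0699 w 0.0224 t 24.82
q 0.472 rad 115.2 mm push 11.0 radial -1.2 Fz -2.2 z 0.0699 w 0.0225 t 25.65
```

```bash
L='from h import *; lever()'
python3 -m pendant '[{"wx":0,"wy":0,"wz":0,"tx":0,"ty":-0.3,"tz":0.01,"hand":0},{"wx":0,"wy":0,"wz":0,"tx":0,"ty":-0.5,"tz":0.02,"hand":0},{"wx":0,"wy":0,"wz":0,"tx":0,"ty":-0.6,"tz":0.03,"hand":0},{"wx":0,"wy":0,"wz":0,"tx":0,"ty":-0.6,"tz":0.03,"hand":0},{"wx":0,"wy":0,"wz":0,"tx":0,"ty":-0.6,"tz":0.03,"hand":0},{"wx":0,"wy":0,"wz":0,"tx":0,"ty":-0.6,"tz":0.03,"hand":0},{"wx":0,"wy":0,"wz":0,"tx":0,"ty":-0.6,"tz":0.03,"hand":0},{"wx":0,"wy":0,"wz":0,"tx":0,"ty":-0.6,"tz":0.03,"hand":0},{"wx":0,"wy":0,"wz":0,"tx":0,"ty":-0.6,"tz":0.03,"hand":0},{"wx":0,"wy":0,"wz":0,"tx":0,"ty":-0.6,"tz":0.03,"hand":0}]' 60 >/dev/null; python3 -c "$L"
python3 -m pendant '[{"wx":0,"wy":0,"wz":0,"tx":0,"ty":-0.3,"tz":0.02,"hand":0},{"wx":0,"wy":0,"wz":0,"tx":0,"ty":-0.5,"tz":0.03,"hand":0},{"wx":0,"wy":0,"wz":0,"tx":0,"ty":-0.5,"tz":0.03,"hand":0},{"wx":0,"wy":0,"wz":0,"tx":0,"ty":-0.5,"tz":0.03,"hand":0},{"wx":0,"wy":0,"wz":0,"tx":0,"ty":-0.5,"tz":0.03,"hand":0},{"wx":0,"wy":0,"wz":0,"tx":0,"ty":-0.5,"tz":0.03,"hand":0},{"wx":0,"wy":0,"wz":0,"tx":0,"ty":-0.5,"tz":0.03,"hand":0},{"wx":0,"wy":0,"wz":0,"tx":0,"ty":-0.5,"tz":0.03,"hand":0},{"wx":0,"wy":0,"wz":0,"tx":0,"ty":-0.5,"tz":0.03,"hand":0},{"wx":0,"wy":0,"wz":0,"tx":0,"ty":-0.5,"tz":0.03,"hand":0}]' 60 >/dev/null; python3 -c "$L"
```

```text
q 0.484 rad 115.3 mm push 13.3 radial -1.1 Fz -1.2 z 0.0700 w 0.0229 t 26.48
q 0.500 rad 115.3 mm push 9.5 radial -1.6 Fz -1.1 z 0.0700 w 0.0227 t 27.32
```

```bash
L='from h import *; lever()'
python3 -m pendant '[{"wx":0,"wy":0,"wz":0,"tx":0,"ty":-0.3,"tz":0.02,"hand":0},{"wx":0,"wy":0,"wz":0,"tx":0,"ty":-0.5,"tz":0.04,"hand":0},{"wx":0,"wy":0,"wz":0,"tx":0,"ty":-0.65,"tz":0.06,"hand":0},{"wx":0,"wy":0,"wz":0,"tx":0,"ty":-0.65,"tz":0.06,"hand":0},{"wx":0,"wy":0,"wz":0,"tx":0,"ty":-0.65,"tz":0.06,"hand":0},{"wx":0,"wy":0,"wz":0,"tx":0,"ty":-0.65,"tz":0.06,"hand":0},{"wx":0,"wy":0,"wz":0,"tx":0,"ty":-0.65,"tz":0.06,"hand":0},{"wx":0,"wy":0,"wz":0,"tx":0,"ty":-0.65,"tz":0.06,"hand":0},{"wx":0,"wy":0,"wz":0,"tx":0,"ty":-0.65,"tz":0.06,"hand":0},{"wx":0,"wy":0,"wz":0,"tx":0,"ty":-0.65,"tz":0.06,"hand":0}]' 60 >/dev/null; python3 -c "$L"
python3 -m pendant '[{"wx":0,"wy":0,"wz":0,"tx":0,"ty":-0.3,"tz":0.02,"hand":0},{"wx":0,"wy":0,"wz":0,"tx":0,"ty":-0.5,"tz":0.05,"hand":0},{"wx":0,"wy":0,"wz":0,"tx":0,"ty":-0.6,"tz":0.07,"hand":0},{"wx":0,"wy":0,"wz":0,"tx":0,"ty":-0.6,"tz":0.07,"hand":0},{"wx":0,"wy":0,"wz":0,"tx":0,"ty":-0.6,"tz":0.07,"hand":0},{"wx":0,"wy":0,"wz":0,"tx":0,"ty":-0.6,"tz":0.07,"hand":0},{"wx":0,"wy":0,"wz":0,"tx":0,"ty":-0.6,"tz":0.07,"hand":0},{"wx":0,"wy":0,"wz":0,"tx":0,"ty":-0.6,"tz":0.07,"hand":0},{"wx":0,"wy":0,"wz":0,"tx":0,"ty":-0.6,"tz":0.07,"hand":0},{"wx":0,"wy":0,"wz":0,"tx":0,"ty":-0.6,"tz":0.07,"hand":0}]' 60 >/dev/null; python3 -c "$L"
python3 - <<'E'
from h import *
a=robot.camera("top");b=robot.camera("scene")
crop(b,130,90,330,240,4,"pics/c7.png");crop(a,200,155,330,275,5,"pics/t7.png")
E
```

```text
q 0.541 rad 115.5 mm push 7.3 radial -2.5 Fz 0.2 z 0.0699 w 0.0223 t 28.15
q 0.569 rad 115.7 mm push 9.3 radial -2.1 Fz -0.8 z 0.0699 w 0.0228 t 28.98
```

View pics/c7.png

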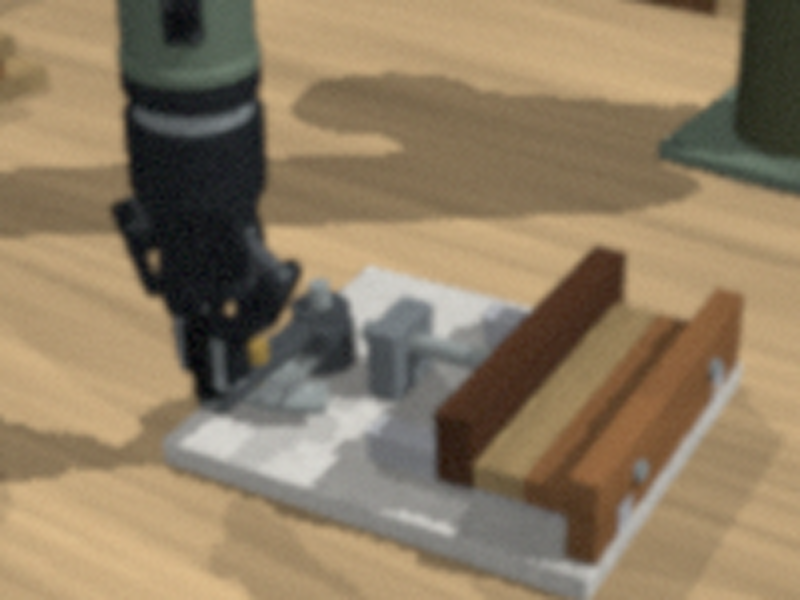

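View pics/t7.png

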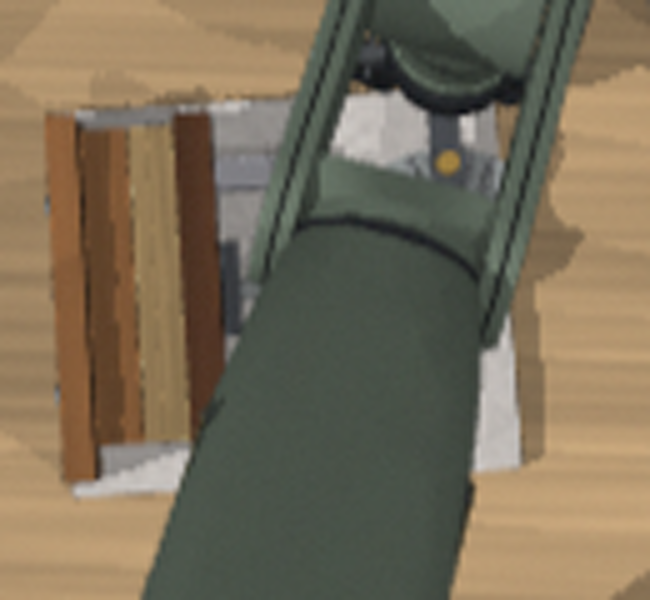

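The caul is upright and squeezed against the panel, with the pad on it (top crop 230,280). The lever is mid third notch (knob side at top crop 447,160) and the gripper is on the knob. q is 0.569, with crests at about 0.49 and 0.66. Handing in.

```bash
python3 -c "
from h import *
lever(); print(robot.close_job()); lever()"
```

```text
q 0.569 rad 115.6 mm push 9.3 radial -2.7 Fz -0.8 z 0.0699 w 0.0230 t 29.08
the job is handed in; nothing more can be done
None
the job is handed in; nothing more can be done
```

The job is handed in at 29.1 s. The caul stands on its narrow edge across both rails, let go. The lever is held at the third click, and the gripper is still on the knob.

- **Clicks:** I felt exactly three, as the push rose and then fell at lever readings of about 0.15, 0.32 and 0.49 rad. I stopped at 0.569 rad, about mid-notch, with the fourth crest expected near 0.66 and never approached. These readings run up to about 0.03 rad high, because the lever read 0.03 on its stop.
- **Hold:** The last reading before hand-in was a steady 9.3 N push, with the gripper closed on the knob. The reading I tried to take after hand-in was refused, so I have none for the final second.
- **Squeeze:** The last two pictures show the caul upright and flush against the panel, with the pad against it.
- **Bystanders:** I never moved near the mallet, offcut or glue bottle. The last pictures don't cover them, so I did not check them afterwards.
- **Mishaps:** My first move was refused because the rows lacked some keys, and nothing moved. My first grip on the caul was about 4 mm too low, so I gripped it again higher up before lifting.

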